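# Prise open a lever-lid tin

## Robot

A 7-joint arm with a two-finger parallel gripper is mounted at the origin on the work surface; the furniture and walls round the work are solid. World frame = base frame: x ahead of the robot, y to its left, z up, the work surface at z = 0. Lengths are in mm, angles in rad, forces in N, time in s.
With the tool pointing down it reaches from about 425 to 800 mm from the base axis. Payload 8.3 kg.
Tool frame: the origin (TCP) lies at the very end of the fingers, on their centre line; the grasp point (between the pads) lies 19 mm behind it; z points along the fingers, y is the line along which they close (so a half turn about z gives the same grasp; the last joint's range is limited). The gripper opens to 85 mm and grips with 20 to 120 N. Pads are 22 mm wide; open, the fingers measure 114 mm over their backs; the gripper's body (76 mm by 85 mm) begins 54 mm behind the grasp point. The pads swing forward as they close: fully open they stand 13 mm farther back than shut.
Start: joints at [1.096, 0.383, 0.016, 1.37, -0.006, 1.388, -0.046], TCP at [250.196, -572.717, 231.279] pointing down, gripper open.
Joint ranges: [-2.95, 2.95], [-0.25, 2.06], [-1.52, 1.56], [0.18, 2.33], [-1.44, 4.58], [0.02, 2.06], [-3.01, 3.01]. Speed limits (rad/s): [2.39, 2.39, 3.01, 3.01, 3.14, 3.14, 3.14].

## Interface

Orientations are given as [roll, pitch, yaw] about the fixed x, y, z axes, in that order (R = Rz(yaw) Ry(pitch) Rx(roll)).
In Python, from cell import r, vision gives the robot as it stands.
- The arm moves only by the tool carry_out, never from a script. Its argument "motion" is a list that holds one entry, the list of rows, each a list of 5 numbers: the closure, from 0 (fully open) to 1 (shut), then the shift along the tool's x, y, z each as a share of 5 cm, from -1 to 1, then the turn about the tool's z as a share of 5 degrees, from -1 to 1. A call has 1 to 8 rows; each row shifts and turns the commanded pose from where the row before left it, along the tool's axes as they then stand; what a row does not reach is not made up. A row lasts 1/8 s, in which the tool goes at most 62.5 mm and 10.7 degrees, less where a joint would pass 70% of its speed; a pose out of reach is approached as far as the arm can. A call with a number of a shift or a turn outside -1 to 1 is refused whole. A call with a gripper value outside its range is refused whole. The fingers move at their own pace and stop on an object; "force" is the grip in N (left out, the last holds). Time passes only in rows, so rows that do not move let the fingers close. It gives the time, the measured TCP pose, the force, the opening and the grip force at its end, in the units of the state.
- r.observe(): the state, without advancing time (a new reading comes with each control period).
- vision.capture(name): name is "scene" or "top"; returns (picture, depth): 400x640x3 uint8, red, green, blue; 400x640 float32, mm along the optical axis (not along the pixel's ray), 0 where there is no reading.
- vision.camera_params(name): a dict with "fx", "fy", "cx", "cy" (pixels), "R" (3x3) and "t" (3): a world point X has camera coordinates R X + t. Camera axes: x right, y down, z forward; pixel columns grow to the right and rows downward; lengths in mm; the calibration is good to about 2 mm. A picture is of the moment at which its call begins. camera_params takes no time and is no camera call.
- r.close_job(): hands the job in; it is judged then, once.
The state is a dict: "time_s": time; "qpos": joint angles; "joint_vel": joint speeds; "joint_efforts": joint torques, N m; "ee_pos": TCP position; "tcp_rot": TCP orientation; "wrist_force": force on the tool from outside, world axes, zero at the start; "ft_torque": the same for the moment, N m; "grip_width": finger opening in mm; "finger_force": force on a finger pad.
Only numpy, scipy, OpenCV 4.12 (cv2) and the standard library are available. Lean on these libraries where they do the work, as an engineer would, in place of code of your own. Each camera call takes 0.05 s, during which the arm holds its last target. There are 200 camera calls.

## Task

The lid of the blue tin is pressed in tight. Prise it loose with the red-handled opener: slip the opener's tip under the edge of the lid with its blade resting on the tin's rim, and lever until the lid pops up out of its seat. Leave the lid lying loose on the tin's mouth, lay the opener flat on the worktop so that it no longer touches the tin, and do not knock over the timer or the large clear bottle behind the tin.

Things in the scene. Friction and masses are not known exactly. Their poses are not given: they have to be found in the camera images.
- tin: Round silver tin with a blue band, in a dark cast holder screwed to the worktop: neither moves. Origin on the tin's axis at worktop height, z up; the same all round, so its yaw does not matter. Holder: foot 98 mm in radius and 14 mm high, collar 84 mm in radius up to z = 34 mm. Tin wall 76 mm in radius.
- rim (a point): Centre of the circle of the tin's outer rim, level with the rim's top, 123 mm above the worktop. The rim is a raised metal seam, 74 to 78 mm in radius: the fulcrum. Inside it lies a flat shoulder 5 mm lower. Between rim top and the underside of the lid's edge 9 mm are free (11 mm to the lid's disc), so the opener can enter level from any side.
- neck (a point): Centre of the top of the tin's neck, on the tin's axis, 134 mm above the worktop; the lid's disc rests on it when pressed home. The neck is 43 mm in outer radius and rises 16 mm from the shoulder; it stops the opener's tip.
- lid: Light metal press-in lid, a disc 57 mm in radius, 4 mm thick (edge bead 6 mm), on a plug that snaps into the neck. Origin at the centre of the disc's underside, z up. The disc overhangs the neck all round; its outermost 2.5 mm are curled 2 mm down, so a tip 45 to 50 mm from the axis catches behind the curl. Too wide to grip across; a straight pull would take about 75 N.
- opener: Tin opener, a straight steel lever with a red handle (black inlay), 220 mm long, about 0.12 kg, lying flat on the worktop. Origin in the middle of the handle, half-way up (7 mm); x points to the tip. Handle 110 x 22 x 14 mm (x -55 to +55 mm); blade 14 mm wide, 4.5 mm thick to x = 147 mm, then the tip 16 mm wide, 3 mm thick. It balances at about x = +20 mm, a good place to grip.
- tip (a point): End of the opener's tip, on its centre line, 165 mm from the opener's origin. Set under the lid, level on the rim, the opener meets the lid when it slopes about 0.2 rad (tail down); 5 to 15 N at the handle then lever the lid up. At 0.45 to 0.65 rad the lid snaps out and stays up by itself, tilted; eased off earlier, it may snap back.
- bottle: Large clear bottle with a blue cap, 69 mm wide, 164 mm tall, behind the tin; origin at the centre of its underside, z up. To be left standing.
- timer: White bench timer, 43 x 62 x 58 mm, behind the tin; origin at the centre of its underside, z up. To be left standing.
There are look-alikes about, which are no part of the job. Leave any black look-alike of the lid alone.

How it is judged:
By the outcome, as a careful person would: the job done as asked, in the order asked, and still so for the second after the job is handed in, with the robot touching nothing.
It also fails if it takes over 58 s, if anything falls off the work surface, if the arm or the gripper's body presses on something with over 40 N, if the wrist force passes 120 N, or if a joint passes its speed limit or range.

## Working session

There is one attempt and no reset: what is moved stays moved. The work goes in short steps, Python scripts to look and compute and a tool call to move; the robot and the scene stay as the last step left them, time stands still between calls to the robot, and variables do not carry over. Pictures are saved under pics/ and viewed, at most 10 in all, crops included, and the job is handed in when it is done.

Besides the shell and the picture viewer there is one more tool, called after "Emit:" by a JSON object that holds its "method" and its "body". carry_out: Moves the arm, as the interface text tells. Shift numbers are shares of 5 cm and turn numbers shares of 5 degrees, none past 1 either way. Its arguments: {"type":"object","properties":{"motion":{"type":"array"},"force":{"type":"number"}},"required":["motion"]}

```bash
mkdir -p pics; ls; cat > h.py <<'E'
import numpy as np, cv2
from cell import r, vision
def cap(n,f=None):
    im,d=vision.capture(n)
    if f: cv2.imwrite('pics/'+f,im[:,:,::-1])
    return im,d
def ray(n,u,v,z):
    p=vision.camera_params(n);R=np.array(p['R']);t=np.array(p['t'])
    c=-R.T@t;d=R.T@np.array([(u-p['cx'])/p['fx'],(v-p['cy'])/p['fy'],1]);return c+d*(z-c[2])/d[2]
def pt(n,u,v,dep):
    p=vision.camera_params(n);R=np.array(p['R']);t=np.array(p['t'])
    return R.T@(np.array([(u-p['cx'])/p['fx'],(v-p['cy'])/p['fy'],1])*dep-t)
def cloud(n,d):
    p=vision.camera_params(n);R=np.array(p['R']);t=np.array(p['t'])
    v,u=np.mgrid[:d.shape[0],:d.shape[1]]
    P=np.stack([(u-p['cx'])/p['fx']*d,(v-p['cy'])/p['fy']*d,d],-1)-t
    return P@R
E
python3 - <<'E'
from h import *
for n in('scene','top'):
    cap(n,n+'0.png');p=vision.camera_params(n);print(n,p['fx'],-np.array(p['R']).T@p['t'],np.array(p['R'])[2])
s=r.observe();print(s)
E
```

```text
pics
scene 508.2724893001141 [180.45627214 639.95920328 973.90487106] [ 0.34349912 -0.60639108 -0.71714588]
top 469.5030299030626 [ 382.93310252 -135.00317075 1530.37605932] [ 0.13765153  0.00413076 -0.99047211]
{'time_s': 0.1, 'qpos': array([ 1.09612701,  0.38418249,  0.0163741 ,  1.37106984, -0.00630702,
        1.38822641, -0.04650739]), 'joint_vel': array([ 0.00104112, -0.00184548, -0.00045258, -0.00210632, -0.00045117,
        0.00030203, -0.00032984]), 'joint_efforts': array([ 2.93392717e-03, -6.29140949e+01,  8.47442038e-01, -3.72754490e+01,
        1.67318451e-02,  1.05829342e-02, -4.68370627e-05]), 'ee_pos': array([ 249.99154668, -572.30884675,  230.3517561 ]), 'tcp_rot': array([-3.13975570e+00,  2.21409916e-05,  4.11824810e-01]), 'wrist_force': array([ 0.15374312,  0.92638968, -0.44542394]), 'ft_torque': array([ 0.00919838, -0.04312068, -0.03517   ]), 'finger_force': 0.0, 'grip_width': 85.72195202614067}
```

View pics/scene0.png

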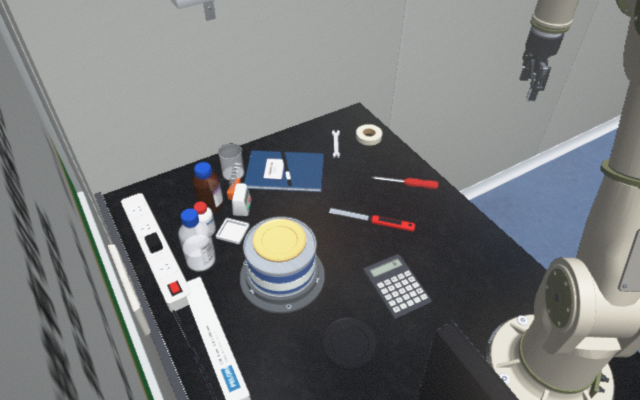

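View pics/top0.png

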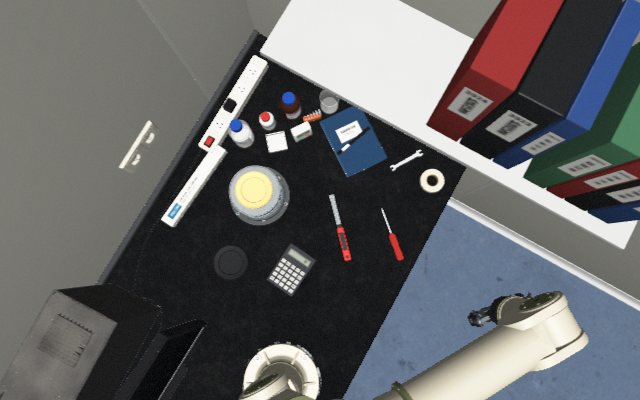

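The scene view shows the opener at (330–413, 210–228), the tin at (280,255) with its yellow lid, the clear bottle at (195,245) and the white timer at (241,200). The other red tool is a screwdriver. In the top view the opener runs from (332,195) to (348,260), and the lid is at (254,190).

```bash
cat > loc.py <<'E'
from h import *
for n in('scene','top'):
    im,d=cap(n);C=cloud(n,d);h=cv2.cvtColor(im,cv2.COLOR_RGB2HSV)
    H,S,V=[h[...,i].astype(int) for i in range(3)]
    m=((H<8)|(H>172))&(S>150)&(V>90)
    box=(slice(200,240),slice(325,420)) if n=='scene' else (slice(190,270),slice(322,360))
    M=np.zeros_like(m);M[box]=m[box]
    B=np.zeros_like(m);B[box]=((S<90)&(V>90))[box]
    for nm,K,z in(('handle',M,14),('blade',B,9)):
        c=max(cv2.findContours(K.astype(np.uint8),0,2)[0],key=cv2.contourArea)
        if nm=='handle': c=np.argwhere(K)[:,::-1].astype(np.int32)[:,None]
        b=cv2.boxPoints(cv2.minAreaRect(c))
        W=np.array([ray(n,*q,z)[:2] for q in b]);print(n,nm,K.sum(),W.round(1).tolist(),W.mean(0).round(1),'depth z',np.median(C[K][:,2]).round(1))
    y=(H>18)&(H<34)&(S>70)&(V>140)
    c=max(cv2.findContours(y.astype(np.uint8),0,2)[0],key=cv2.contourArea);
    (u,v),a,_=cv2.fitEllipse(c);print(n,'lid',(u,v),a,ray(n,u,v,138).round(1),'zc',C[int(v),int(u)].round(1))
    pp=C[(d>0)&(C[...,2]>2)&(C[...,2]<300)&(C[...,0]>200)&(C[...,0]<900)&(abs(C[...,1])<500)]
    np.save(n+'.npy',pp)
    print('table z',np.median(C[(d>0)&(abs(C[...,2])<15)][:,2]))
# objects
    for nm,k in(('blue',(H>105)&(H<125)&(S>180)&(V>100)),):
        for c in cv2.findContours(k.astype(np.uint8),0,2)[0]:
            if cv2.contourArea(c)>30:
                x,yy,w,hh=cv2.boundingRect(c);print(n,nm,(x,yy,w,hh),C[yy+hh//2,x+w//2].round(0))
p=np.load('top.npy')
im=np.zeros((600,700,3),np.uint8)
for q in p[np.argsort(p[:,2])]:
    i=int((q[0]-200)/1.2);j=int((500-q[1])/1.7)
    im[min(i,599),min(j,699)]=cv2.applyColorMap(np.uint8([[min(255,q[2])]]),2)[0,0]
E
python3 loc.py
```

```text
scene handle 274 [[474.1, -167.7], [482.6, -196.5], [375.2, -222.4], [368.5, -193.6]] [ 425.1 -195. ] depth z 11.9
scene blade 233 [[584.3, -149.6], [591.3, -169.1], [490.6, -194.2], [484.7, -174.8]] [ 537.7 -171.9] depth z 8.8
scene lid (279.2042541503906, 240.27415466308594) (40.66904067993164, 52.77124786376953) [583.6  77.3 138. ] zc [585.6  75.2 135.5]
table z 0.772702516991118
scene blue (181, 208, 17, 19) [774. 135. 164.]
scene blue (194, 162, 18, 17) [862. -18. 138.]
top handle 167 [[474.9, -176.6], [480.4, -199.5], [374.3, -224.6], [368.8, -202.0]] [ 424.6 -200.7] depth z 11.8
top blade 171 [[584.0, -152.3], [588.2, -169.3], [489.5, -192.7], [485.4, -175.9]] [ 536.8 -172.6] depth z 8.4
top lid (253.44961547851562, 189.50384521484375) (36.77783203125, 36.882545471191406) [584.2  73.1 138. ] zc [586.1  74.9 135. ]
table z 0.714979393570261
top blue (230, 120, 12, 12) [773. 124. 164.]
top blue (282, 92, 13, 13) [870. -29. 134.]
```

Emit:
{"method": "carry_out", "body": {"motion": [[[0,0.3,-0.4,0,0.73],[0,0.6,-0.8,0,0.73],[0,0.68,-0.82,0,0.72],[0,0.68,-0.82,0,0],[0,0.68,-0.82,0,0],[0,0.68,-0.82,0,0],[0,0.6,-0.7,0,0],[0,0.3,-0.4,0,0]]], "force": 40}}

```text
time_s: 1.2
ee_pos: [397.1, -243.0, 231.4]
tcp_rot: [-3.141, -0.0, 0.225]
wrist_force: [-0.3, -1.1, -0.5]
grip_width: 85.2
finger_force: 0.0
```

Emit:
{"method": "carry_out", "body": {"motion": [[[0,0.5,-0.4,0.6,0],[0,0.5,-0.3,0.8,0],[0,0,0,0.8,0],[0,0,0,0.6,0],[0,0,0,0.2,0],[0,0,0,0,0]]]}}

```text
time_s: 1.95
ee_pos: [436.9, -200.6, 81.4]
tcp_rot: [-3.141, 0.0, 0.221]
wrist_force: [0.6, -0.2, 1.1]
grip_width: 85.1
finger_force: 0.0
```

```bash
python3 - <<'E'
from h import *
im,_=cap('scene');cv2.imwrite('pics/a.png',cv2.resize(im[130:300,270:470,::-1],None,fx=3,fy=3))
print(r.observe()['ee_pos'])
E
```

```text
[ 437.48398382 -200.82274333   82.16526526]
```

View pics/a.png

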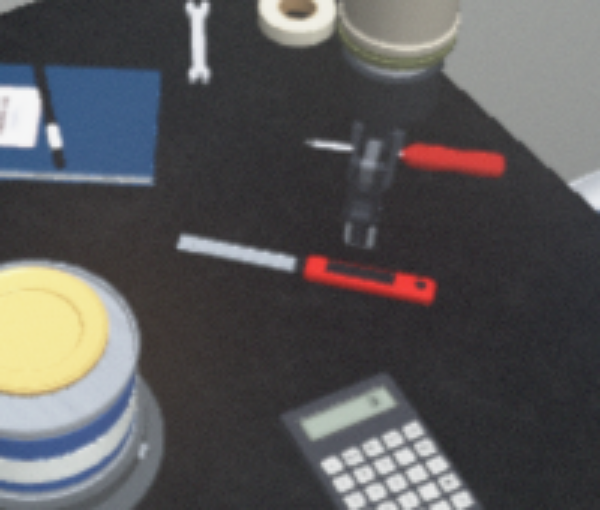

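The gripper is above the handle with the fingers straddling it (crop 360,235). The handle runs over crop (305–435, 260–300).

Emit:
{"method": "carry_out", "body": {"motion": [[[0,0.17,-0.11,0.6,0],[0,0,0,0.6,0],[0,0,0,0.4,0],[0,0,0,0,0],[1,0,0,0,0],[1,0,0,0,0],[1,0,0,0,0],[1,0,0,0,0]]], "force": 40}}

```text
time_s: 3.0
ee_pos: [444.7, -193.7, 2.1]
tcp_rot: [3.141, -0.001, 0.222]
wrist_force: [-0.6, -0.3, 6.7]
grip_width: 21.0
finger_force: 40.1
```

Emit:
{"method": "carry_out", "body": {"motion": [[[1,0,0,0,0],[1,0,0,0,0]]]}}

```text
time_s: 3.25
ee_pos: [444.7, -193.7, 2.1]
tcp_rot: [3.141, -0.001, 0.222]
wrist_force: [-1.7, -0.6, 6.0]
grip_width: 20.4
finger_force: 40.1
```

Emit:
{"method": "carry_out", "body": {"motion": [[[1,0,0,-0.4,0],[1,0,0,-0.6,-0.5],[1,0,0,-0.7,-1],[1,0,0,-0.7,-1],[1,0,0,0,-1],[1,0,0,0,-1],[1,0,0,0,-1],[1,0,0,0,-1]]]}}

```text
time_s: 4.25
ee_pos: [443.7, -193.2, 121.2]
tcp_rot: [-3.141, 0.0, 0.792]
wrist_force: [-0.1, 0.3, -1.7]
grip_width: 20.7
finger_force: 39.2
```

Emit:
{"method": "carry_out", "body": {"motion": [[[1,0,0,0,-1],[1,0,0,0,-1],[1,0,0,0,-1],[1,0,0,0,-1],[1,0,0,0,-0.9],[1,0,0,0,0],[1,0,0,0,0]]]}}

```text
time_s: 5.12
ee_pos: [443.9, -193.3, 121.2]
tcp_rot: [-3.141, -0.0, 1.215]
wrist_force: [-0.6, -0.0, -1.7]
grip_width: 21.0
finger_force: 39.2
```

```bash
cat > chk.py <<'E'
from h import *
import sys
f=sys.argv[1]
im,d=cap('scene');C=cloud('scene',d);cv2.imwrite('pics/%s.png'%f,cv2.resize(im[150:310,200:440,::-1],None,fx=3.2,fy=3.2))
s=r.observe();p=s['ee_pos'];y=s['tcp_rot'][2];print(p.round(1),s['tcp_rot'].round(3),s['wrist_force'].round(1),s['grip_width'])
h=cv2.cvtColor(im,cv2.COLOR_RGB2HSV);H,S,V=[h[...,i].astype(int) for i in range(3)]
a=np.array([np.cos(y),np.sin(y)]);n=np.array([-a[1],a[0]])
t=np.array([584.4,75.])
print('tin in tool axes along,left of grip',((t-p[:2])@a).round(1),((t-p[:2])@n).round(1))
q=C-p;al=q[...,0]*a[0]+q[...,1]*a[1];la=q[...,0]*n[0]+q[...,1]*n[1]
# opener points (pixel depth)
m=(d>0)&(abs(la)<14)&(al>-90)&(al<160)&(abs(q[...,2]-5)<90)&(C[...,2]>20)&(((S<90)&(V>90)&(al>35))|(((H<8)|(H>172))&(S>150)&(V>60)))
for lo in range(-80,160,15):
    k=m&(al>=lo)&(al<lo+15)
    if k.sum()>3: print(lo,k.sum(),'along %.1f lat %.1f z %.1f'%(al[k].mean(),la[k].mean(),np.median(C[k][:,2])))
E
python3 chk.py b
```

```text
[ 444.  -193.3  121.3] [-3.141 -0.     1.215] [-0.  -0.5 -0.8] 20.93064665461672
tin in tool axes along,left of grip 300.4 -38.2
-65 7 along -54.4 lat -6.4 z 133.1
10 35 along 19.1 lat 4.0 z 132.0
25 39 along 31.5 lat 3.9 z 133.1
40 24 along 48.7 lat 0.6 z 128.1
55 36 along 63.0 lat 1.4 z 128.6
70 29 along 78.0 lat 1.4 z 128.8
85 33 along 91.8 lat 1.7 z 128.2
100 38 along 107.0 lat 2.1 z 128.1
115 34 along 122.4 lat 1.7 z 127.8
130 39 along 137.3 lat 2.0 z 127.6
145 8 along 145.9 lat 0.3 z 126.5
```

View pics/b.png

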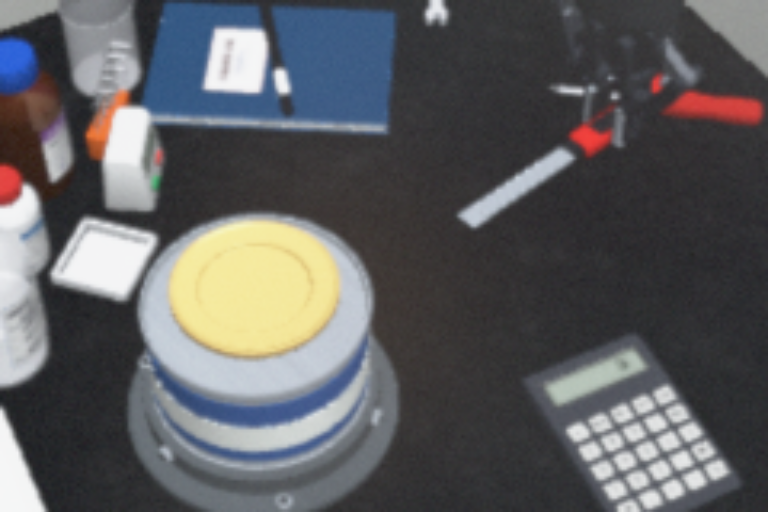

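The opener is held level, with its tip at crop (468,222) pointing at the tin. Handle and blade heights agree with the held pose.

Emit:
{"method": "carry_out", "body": {"motion": [[[1,0.3,0.3,-0.03,0],[1,0.5,0.49,0,0],[1,0.4,0,0,0],[1,0.2,0,0,0],[1,0,0,0,0],[1,0,0,0,0]]]}}

```text
time_s: 5.92
ee_pos: [504.9, -142.5, 122.8]
tcp_rot: [-3.142, 0.001, 1.215]
wrist_force: [0.7, -0.3, -1.1]
grip_width: 20.9
finger_force: 39.4
```

```bash
python3 chk.py c
```

```text
[ 504.9 -142.5  122.8] [-3.142e+00  1.000e-03  1.215e+00] [0.  1.1 0.3] 20.608700931167157
tin in tool axes along,left of grip 231.6 1.3
10 33 along 19.3 lat 5.2 z 133.2
25 42 along 30.6 lat 3.4 z 134.2
40 25 along 49.7 lat 1.8 z 130.0
55 34 along 62.8 lat 1.7 z 130.1
70 35 along 77.7 lat 1.4 z 129.5
85 31 along 92.5 lat 2.0 z 129.9
100 39 along 107.8 lat 1.9 z 130.0
115 35 along 122.9 lat 2.3 z 129.5
130 37 along 137.4 lat 1.9 z 129.5
145 43 along 154.9 lat 0.3 z 122.3
```

Emit:
{"method": "carry_out", "body": {"motion": [[[1,0.2,0,0,0],[1,0.2,0,0,0],[1,0.2,0,0,0],[1,0.16,0,0,0],[1,0,0,0,0]]]}}

```text
time_s: 6.6
ee_pos: [518.9, -104.7, 122.8]
tcp_rot: [-3.142, -0.0, 1.218]
wrist_force: [0.2, -0.4, -1.1]
grip_width: 21.2
finger_force: 39.4
```

```bash
python3 chk.py d
```

```text
[ 518.7 -105.4  122.8] [-3.141 -0.     1.217] [-0.2  0.2 -1.5] 20.816923562435147
tin in tool axes along,left of grip 192.0 0.8
10 35 along 19.9 lat 4.9 z 133.5
25 43 along 31.2 lat 2.9 z 134.1
40 23 along 49.7 lat 1.6 z 130.2
55 39 along 62.4 lat 1.4 z 129.7
70 36 along 78.4 lat 2.0 z 130.2
85 35 along 93.1 lat 1.4 z 129.3
100 37 along 108.1 lat 2.3 z 129.7
115 65 along 122.2 lat 4.0 z 127.6
130 13 along 136.6 lat 0.3 z 136.2
145 12 along 151.7 lat -4.4 z 138.4
```

View pics/d.png

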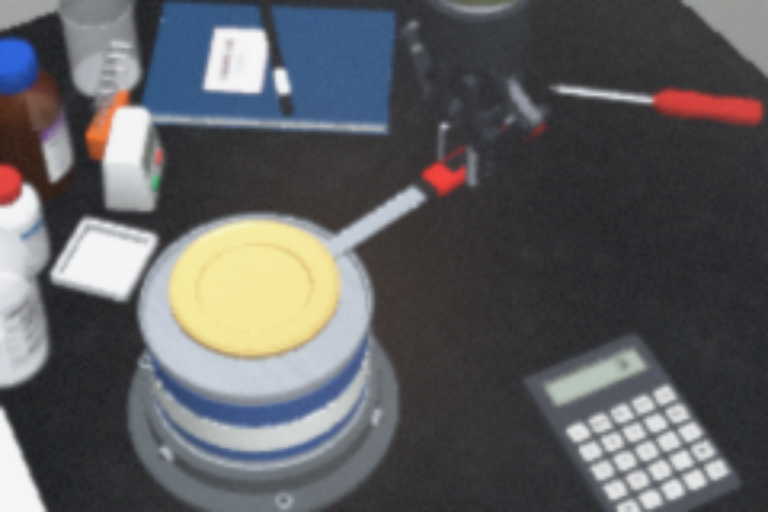

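The tip has gone in under the lid edge near crop (335,245), and there is no contact force. I'll start levering.

Emit:
{"method": "carry_out", "body": {"motion": [[[1,0,0,0.1,0],[1,0,0,0.13,0],[1,0.02,0,0.13,0],[1,0.02,0,0.13,0],[1,0,0,0,0]]]}}

```text
time_s: 7.28
ee_pos: [519.0, -104.1, 97.7]
tcp_rot: [-3.141, 0.0, 1.216]
wrist_force: [-0.5, -1.8, 1.4]
grip_width: 21.0
finger_force: 39.8
```

```bash
python3 chk.py e
```

```text
[ 519.1 -104.1   98. ] [-3.141  0.     1.216] [-0.6 -2.4 -0.1] 20.655461242647846
tin in tool axes along,left of grip 190.6 1.0
-65 16 along -58.0 lat 9.7 z 93.0
-50 9 along -42.2 lat 10.3 z 95.5
10 29 along 19.5 lat 5.5 z 111.8
25 41 along 31.4 lat 3.5 z 115.0
40 22 along 49.8 lat 1.2 z 115.1
55 30 along 62.4 lat 1.2 z 117.6
70 33 along 77.2 lat 1.0 z 120.9
85 32 along 92.1 lat 1.2 z 123.5
100 36 along 107.3 lat 0.5 z 125.6
115 65 along 121.6 lat 3.8 z 126.6
130 13 along 139.7 lat -5.0 z 138.8
145 20 along 152.6 lat -1.7 z 136.6
```

Emit:
{"method": "carry_out", "body": {"motion": [[[1,0.02,0,0.1,0],[1,0.03,0,0.1,0],[1,0.03,0,0.1,0],[1,0.03,0,0.1,0],[1,0.05,0,0.1,0],[1,0,0,0,0]]]}}

```text
time_s: 8.07
ee_pos: [522.4, -98.7, 74.3]
tcp_rot: [3.139, 0.002, 1.215]
wrist_force: [-3.5, -7.5, 9.4]
grip_width: 21.1
finger_force: 42.6
```

```bash
python3 chk.py f
```

```text
[522.3 -98.7  74.2] [3.140e+00 2.000e-03 1.215e+00] [-4.9 -8.6  9. ] 20.562573607728602
tin in tool axes along,left of grip 184.4 2.4
-65 15 along -56.0 lat 8.2 z 61.5
-50 17 along -42.9 lat 8.5 z 64.1
-35 7 along -29.8 lat 9.8 z 70.5
10 31 along 18.9 lat 4.9 z 93.8
25 32 along 30.6 lat 3.9 z 98.1
40 28 along 48.2 lat 0.8 z 101.7
55 25 along 62.7 lat 1.8 z 107.2
70 31 along 77.4 lat 2.0 z 114.2
85 28 along 92.8 lat 2.1 z 120.4
100 47 along 108.7 lat 3.5 z 125.0
115 24 along 118.9 lat 5.2 z 130.4
130 32 along 137.8 lat -2.9 z 142.9
145 28 along 154.2 lat -0.7 z 137.7
```

Emit:
{"method": "carry_out", "body": {"motion": [[[1,0.04,0,0.09,0],[1,0.04,0,0.09,0],[1,0.04,0,0.08,0],[1,0.05,0,0.08,0],[1,0,0,0,0]]]}}

```text
time_s: 8.75
ee_pos: [524.5, -89.2, 55.6]
tcp_rot: [-3.141, 0.001, 1.215]
wrist_force: [-1.3, -5.7, 0.8]
grip_width: 21.2
finger_force: 42.9
```

```bash
python3 chk.py g
```

```text
[524.5 -89.3  55.7] [-3.141e+00  1.000e-03  1.215e+00] [-0.8 -5.3  0.5] 20.607179904046014
tin in tool axes along,left of grip 174.9 1.0
-65 8 along -53.0 lat 7.3 z 30.2
-50 24 along -42.8 lat 8.1 z 36.6
-35 17 along -28.4 lat 9.4 z 45.1
10 33 along 18.7 lat 5.4 z 78.1
25 28 along 31.1 lat 3.8 z 87.0
40 28 along 47.8 lat 0.8 z 94.1
55 21 along 63.3 lat 2.0 z 105.5
70 25 along 77.2 lat 1.9 z 113.8
85 34 along 93.6 lat 1.9 z 124.0
100 59 along 106.8 lat 3.4 z 124.8
115 11 along 126.1 lat 3.7 z 150.1
130 45 along 136.7 lat 1.3 z 148.8
145 84 along 152.6 lat 0.5 z 144.1
```

View pics/g.png

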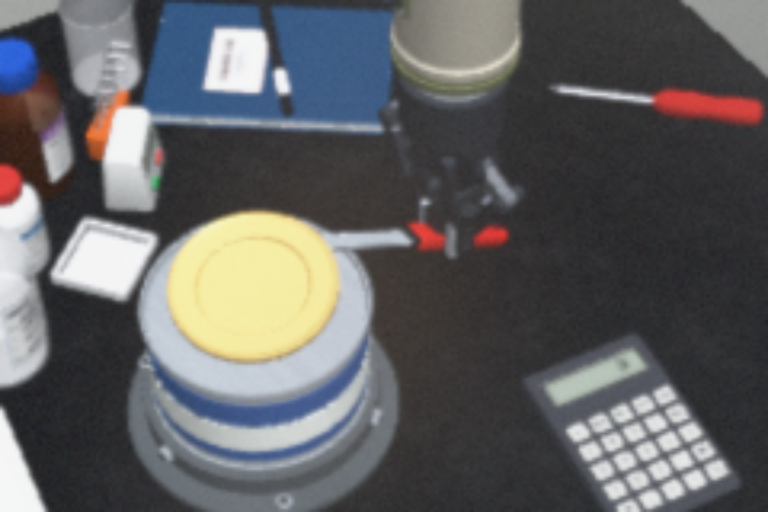

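The lid has popped: its near edge stands up at about z=150 and the lever force has fallen off, with the slope near 0.58 rad. I'll withdraw along the opener's own axis.

Emit:
{"method": "carry_out", "body": {"motion": [[[1,-0.06,0,0.04,0],[1,-0.08,0,0.05,0],[1,-0.08,0,0.05,0],[1,-0.08,0,0.05,0],[1,0,0,0,0]]]}}

```text
time_s: 9.43
ee_pos: [519.2, -103.1, 46.3]
tcp_rot: [-3.14, 0.001, 1.216]
wrist_force: [0.4, -1.5, 1.5]
grip_width: 20.9
finger_force: 42.9
```

```bash
python3 chk.py i
```

```text
[ 519.2 -103.1   46.4] [-3.141e+00  1.000e-03  1.216e+00] [ 0.5 -2.   1.5] 20.664181781317982
tin in tool axes along,left of grip 189.6 0.8
-65 4 along -51.8 lat 6.5 z 23.5
-50 17 along -42.6 lat 8.2 z 27.5
-35 15 along -29.1 lat 9.9 z 35.2
10 31 along 19.3 lat 5.8 z 69.6
25 28 along 30.6 lat 4.3 z 75.6
40 26 along 46.3 lat 1.1 z 83.7
55 26 along 61.8 lat 1.3 z 94.8
70 24 along 76.9 lat 1.5 z 103.9
85 27 along 93.1 lat 2.3 z 115.3
100 31 along 108.5 lat 1.5 z 123.4
115 60 along 120.7 lat 3.4 z 121.4
```

View pics/i.png

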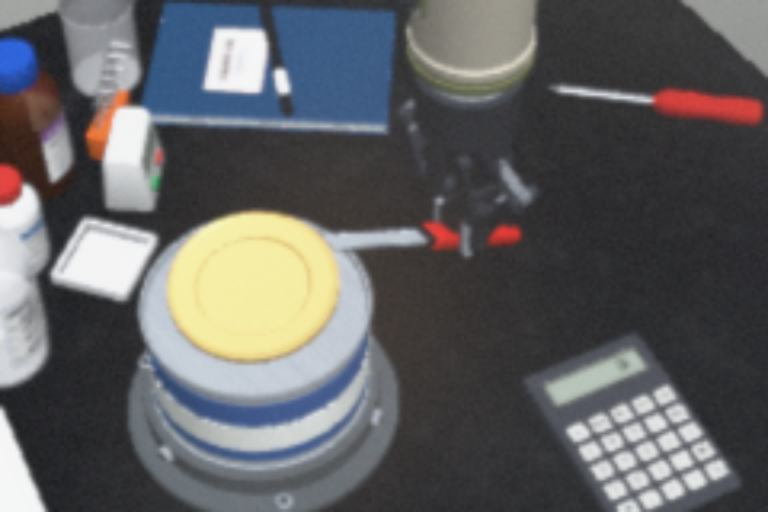

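The tip is now clear of the lid (r≈68), and the lid stays up and tilted. Next I back off and lay the opener down.

Emit:
{"method": "carry_out", "body": {"motion": [[[1,-0.2,0,-0.05,0],[1,-0.4,0,-0.05,0],[1,-0.5,0,0,0],[1,-0.5,0,0,0],[1,-0.3,0,0,0],[1,0,0,0,0]]]}}

```text
time_s: 10.22
ee_pos: [486.2, -192.7, 51.7]
tcp_rot: [-3.141, 0.0, 1.214]
wrist_force: [0.1, 0.2, -0.6]
grip_width: 20.7
finger_force: 42.5
```

Emit:
{"method": "carry_out", "body": {"motion": [[[1,0,0,0.14,0],[1,0,0,0.14,0],[1,0,0,0.14,0],[1,0,0,0.14,0],[1,0,0,0.14,0],[1,0,0,0.14,0],[1,0,0,0.06,0],[1,0,0,0,0]]], "force": 20}}

```text
time_s: 11.22
ee_pos: [488.9, -189.4, 7.3]
tcp_rot: [3.139, -0.002, 1.22]
wrist_force: [2.0, 5.0, 4.8]
grip_width: 20.9
finger_force: 44.4
```

```bash
sed -i 's/C\[...,2\]>20)/C[...,2]>4)/' chk.py; python3 chk.py j
```

```text
[ 488.8 -189.4    7.3] [ 3.139e+00 -2.000e-03  1.220e+00] [2.3 3.8 4.9] 20.592118942334295
tin in tool axes along,left of grip 281.2 1.2
10 30 along 19.9 lat 4.6 z 22.4
25 38 along 32.7 lat 3.8 z 25.4
40 19 along 50.1 lat -0.4 z 23.0
55 24 along 62.2 lat 1.0 z 24.4
70 28 along 77.0 lat 0.9 z 26.5
85 29 along 92.6 lat 1.7 z 28.2
100 30 along 107.3 lat 0.6 z 29.3
115 29 along 123.0 lat 0.9 z 31.8
130 32 along 137.4 lat 0.8 z 33.2
145 13 along 148.0 lat -0.3 z 34.4
```

Emit:
{"method": "carry_out", "body": {"motion": [[[1,0,0,0.05,0],[1,0,0,0.05,0],[1,0,0,0,0],[0.7,0,0,0,0],[0.5,0,0,0,0],[0,0,0,0,0],[0,0,0,0,0],[0,0,0,0,0]]]}}

```text
time_s: 12.28
ee_pos: [486.8, -191.6, 1.8]
tcp_rot: [-3.141, -0.0, 1.216]
wrist_force: [-0.1, -0.7, -0.2]
grip_width: 85.4
finger_force: 0.0
```

Emit:
{"method": "carry_out", "body": {"motion": [[[0,0,0,-0.3,0],[0,0,0,-0.7,0],[0,0,0,-1,0],[0,0,0,-1,0],[0,-0.8,0,-0.5,0],[0,-0.8,0,0,0],[0,0,0,0,0]]]}}

```text
time_s: 13.15
ee_pos: [457.4, -270.4, 178.1]
tcp_rot: [3.14, 0.002, 1.21]
wrist_force: [0.1, 0.9, -0.6]
grip_width: 85.4
finger_force: 0.0
```

```bash
python3 chk.py k; python3 - <<'E'
from h import *
im,d=cap('scene');C=cloud('scene',d);h=cv2.cvtColor(im,cv2.COLOR_RGB2HSV)
H,S,V=[h[...,i].astype(int) for i in range(3)]
y=(H>18)&(H<34)&(S>70)&(V>140)&(abs(C[...,0]-584)<80)&(abs(C[...,1]-75)<80)&(d>0)
P=C[y];A=np.c_[P[:,0]-584.4,P[:,1]-75,np.ones(len(P))];print('lid plane',np.linalg.lstsq(A,P[:,2],rcond=None)[0],P.mean(0))
E
```

```text
[ 458.4 -268.   177.8] [3.141 0.    1.213] [ 1.4  0.5 -0.5] 85.37352098142803
tin in tool axes along,left of grip 365.4 2.0
lid plane [ 2.51180002e-02 -1.24155717e-01  1.43051000e+02] [583.37947367  78.58645996 142.58008724]
```

View pics/k.png

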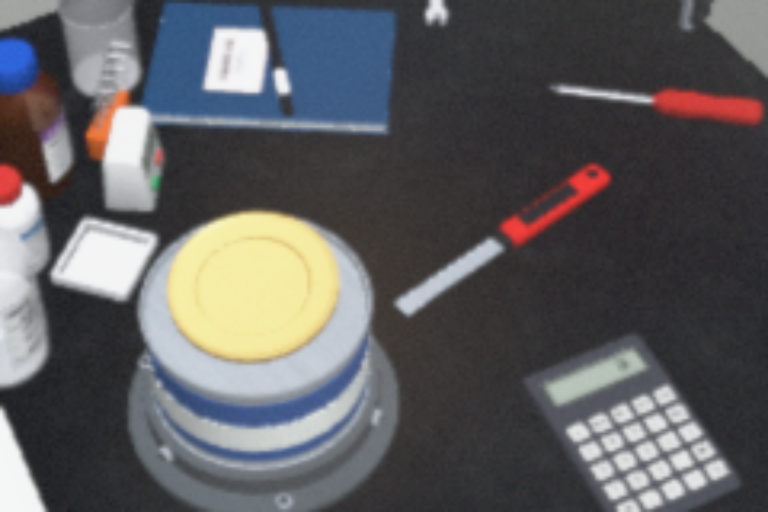

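The opener lies flat at crop (400–610, 165–315), clear of the holder. The lid sits raised and tilted (0.125 rad) on the mouth, and the timer and bottle are standing.

```bash
python3 -c "
from cell import r
print(r.close_job())"
```

```text
the job is handed in; nothing more can be done
None
```

I prised the lid loose, and it now lies raised and tilted on the tin's mouth; the opener is flat on the worktop clear of the tin, the timer and bottle are still standing, and the job is handed in at about 13 s.

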